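# Scrub a high-current test socket

## Task

Take the orange-handled brush out of its white pot and scrub the inside of the tilted aluminium test socket with three full strokes: each time push the brush down the bore until the bristles press lightly but definitely on the sprung copper plate at the bottom, never ramming the plate to its stop, and draw it back up to around the mouth. Then hang the brush back in its pot, upright with its blue disc resting on the rim, and let go; leave the other things on the bench where they are.

Things in the scene. Friction and masses are not known exactly. Their poses are not given: they have to be found in the camera images.
- brush: Brush hanging upright in the pot at the start. Origin: centre of the underside of its blue guard disc (92 mm across, 8 mm thick); z runs along the brush to the handle end. Below: a 14 mm steel stem and a round black bristle head, 44 mm across, 48 mm long. The stem telescopes: the bristle tip is 115 to 140 mm below the origin, set differently each time, unmeasured, held stiffly (to about 80 N)
- brush_grip (a point): Point on the brush's axis 40 mm above its origin, near the middle of the orange square handle: 22 x 22 mm, from 8 to 80 mm above the origin, flats facing the brush's own x and y. The whole brush weighs 0.11 to 0.17 kg; it starts within 6 mm of the pot's axis, at any yaw
- pot: White round brush pot, fixed, 150 mm tall, 74 mm across, inner diameter 66 mm, inner floor 8 mm up, on a dark disc 120 mm across. Origin: centre of its underside; z up. It may be on either side of the robot's x axis, the socket on the other
- pot_rim (a point): Centre of the pot's mouth, 150 mm above the table, level with the rim on which the brush's guard disc rests
- socket: Fixed grey plinth 190 x 130 x 30 mm with two dark cheeks (up to 104 mm high, 50 mm either side of its middle) that hold the tilted socket tube. Origin: centre of its underside; z up; the tube leans towards its own -x side, roughly towards the robot
- bore: The aluminium socket tube, tilted 30 degrees (0.52 rad) from vertical. Origin: centre of the copper plate's face at rest; z points out of the tube along its axis, up and roughly towards the robot. Inner diameter 62 mm, widening to 72 mm over the last 20 mm; outer diameter 72 mm, 82 mm at the mouth. Depth from mouth to plate 85 mm
- mouth (a point): Centre of the tube's mouth, on its axis, 85 mm out from the plate at rest
- plate: Copper contact plate 58 mm across that closes the bottom of the bore. Origin: centre of its face; axes as the bore's. It is sprung: gives way at about 2 N, then 1.9 N per mm along the bore, and hits its stop after 12 mm (25 N). A light scrub is about 4 to 12 N; 22 N or more counts as ramming
- crimper_red: Bystander, to be left alone: crimping pliers with red handles, lying flat, about 180 x 60 x 16 mm. Origin: centre of its underside
- crimper_blue: Bystander, to be left alone: crimping pliers with blue handles, lying flat, about 180 x 60 x 16 mm. Origin: centre of its underside
- shell_a: Bystander, to be left alone: aluminium connector shell standing upright, 48 mm across, 60 mm tall. Origin: centre of its underside
- shell_b: Bystander, to be left alone: brass connector shell standing upright, 52 mm across, 70 mm tall. Origin: centre of its underside
- tape: Bystander, to be left alone: black tape roll lying flat, 90 mm across, 20 mm high. Origin: centre of its underside
- multimeter: Bystander, to be left alone: yellow multimeter lying flat, 150 x 80 x 35 mm. Origin: centre of its underside
- driver: Bystander, to be left alone: green-handled screwdriver 180 mm long, lying along its own x. Origin: centre of its underside
Not all that is in view belongs to the job. Leave any brown or pink look-alike of the brush alone.

How it is judged:
On the way, in this order (a step that is already met when the one before it is completed fails the run):
1. first stroke down: the brush presses on the copper plate with more than 3 N (contact force between brush and plate above 3 N), for 0.1 s.
2. first stroke up: the brush is drawn up until the underside of its guard disc is more than 165 mm above the plate's rest position along the bore, off the plate (z of brush in the frame of bore above 0.165 m and contact force between brush and plate below 0.2 N), for 0.05 s.
3. second stroke down: the brush presses on the copper plate with more than 3 N (contact force between brush and plate above 3 N), for 0.1 s.
4. second stroke up: the brush is drawn up until the underside of its guard disc is more than 165 mm above the plate's rest position along the bore, off the plate (all of step 2), for 0.05 s.
5. third stroke down: the brush presses on the copper plate with more than 3 N (contact force between brush and plate above 3 N), for 0.1 s.
6. third stroke up: the brush is drawn up until the underside of its guard disc is more than 165 mm above the plate's rest position along the bore, off the plate (all of step 4), for 0.05 s.
At the end, for the whole second after the job is handed in: After the three strokes the brush hangs at rest in its pot: the underside of its disc 146 to 155 mm above the pot's underside (on the 150 mm rim), within 12 mm of the pot's axis, handle up and within 0.06 rad of vertical, slower than 0.02 m/s, off the plate (horizontal distance between brush and pot_rim below 0.012 m and z of brush in the frame of pot between 0.146 and 0.155 m and angle between brush's own z axis and vertical below 0.06 rad and linear speed of brush below 0.02 m/s and contact force between brush and plate below 0.2 N); the robot touches nothing.
It fails at once if the plate is rammed: the brush presses on it with more than 22 N (contact force between brush and plate above 22 N).
It fails at once if the brush is dropped or laid down: tilted more than 1.1 rad (angle between brush's own z axis and vertical above 1.1 rad).
It fails at once if one of the other things on the bench is moved by more than 20 mm (distance of any of crimper_red, crimper_blue, shell_a, shell_b, tape, multimeter, driver from where it was at the start of the episode above 0.02 m).
It also fails if it takes over 64 s, if anything falls off the work surface, if the arm or the gripper's body presses on something with over 40 N, if the wrist force passes 120 N, or if a joint passes its speed limit or range.

## Robot

A 6-joint arm with a two-finger parallel gripper is mounted at the origin on the work surface. World frame = base frame: x ahead of the robot, y to its left, z up, the work surface at z = 0. Lengths are in m, angles in rad, forces in N, time in s.
With the tool pointing down it reaches from about 0.3 to 0.875 m from the base axis. Payload 6.4 kg.
Tool frame: the origin (TCP) lies on the centre line of the jaws, within the pads' length; the fingertips stand 11 mm ahead of it and the grasp point (between the pads) lies 8 mm behind it; z points along the fingers, y is the direction in which the jaws open and shut (so a half turn about z gives the same grasp; the last joint's range is limited). The gripper opens to 88 mm and grips with 3 to 60 N. Pads are 18 mm wide; open, the fingers measure 123 mm over their backs; the gripper's body (75 mm by 187 mm) begins 45 mm behind the grasp point.
Start: joints at [0.956, 0.181, 1.607, -0, 1.354, -0.206], TCP at [0.229, 0.528, 0.25] pointing down, gripper open.
Joint ranges: [-2.99, 2.99], [-0.89, 2.07], [0.3, 2.58], [-1.14, 4.28], [0, 2.63], [-3.12, 3.12]. Speed limits (rad/s): [2.57, 2.57, 3.01, 3.14, 3.14, 3.14].

## Interface

Orientations are given as a unit quaternion [x, y, z, w].
In Python, from bench import r, planner, get_obs, viewer gives the robot as it stands. The module is installed in compiled form; this text tells all that it offers. Calls block until the motion is done:
- r.movep(position, orientation): joint-space move of the TCP to a pose.
- r.movel(position, orientation=None, vel=0.15, max_force=None): straight line of the TCP; orientation=None keeps the orientation; vel is the mean speed in m/s. With max_force (N) it stops when the force on the tool has changed by that much, and returns True; else False.
- r.set_joints(angles): joint-space move.
- r.gripper_to(opening, effort=None): finger opening in m; effort is the grip in N (None keeps the last); returns when the fingers have stopped.
- r.sleep(seconds).
- planner.solve_ik(position, orientation): joint angles nearest the present ones, or None.
- get_obs(): the state.
- viewer.get_image(name): name is "scene" or "top" or "wrist"; returns (picture, depth): 420x560x3 uint8, red, green, blue; 420x560 float32, m along the optical axis (not along the pixel's ray), 0 where there is no reading.
- viewer.get_calibration(name): a dict with "fx", "fy", "cx", "cy" (pixels), "eye" and "rotation" of the camera in the world; the wrist camera has in their place "hand_eye" (4x4, takes a point from camera to tool coordinates, whose origin is the TCP and whose axes are the flange's). Camera axes: x right, y down, z forward; pixel columns grow to the right and rows downward; lengths in m; the calibration is good to about 2 mm. A picture is of the moment at which its call begins: read the wrist's pose just before it. get_calibration takes no time and is no camera call.
A pose or a line that the arm cannot do raises r.MotionError and nothing moves.
- r.job_done(): hands the job in, once; it reports no verdict.
The state is a dict: "t": time; "joints": joint angles; "joint_vel": joint speeds; "joint_efforts": joint torques, N m; "tool_pos": TCP position; "orientation": TCP orientation; "ft_force": force on the tool from outside, world axes, zero at the start; "wrist_torque": the same for the moment, N m; "grip_width": finger opening in m.
Only numpy, scipy, OpenCV 4.12 (cv2) and the standard library are available. Lean on these libraries where they do the work, as an engineer would, in place of code of your own. Each camera call takes 0.05 s, during which the arm holds its last target. There are 200 camera calls.

## Working session

There is one attempt and no reset: what is moved stays moved. The work goes in short steps, each a Python script; the robot and the scene stay as the last script left them, time stands still between calls to the robot, and variables do not carry over. Pictures are saved under pics/ and viewed, on a budget of 10 in all, crops included, one or two more only if the job needs it, and the job is handed in when it is done.

```bash
mkdir -p pics; cat > h.py <<'E'
import numpy as np, cv2
from scipy.spatial.transform import Rotation as R
from bench import r, planner, get_obs, viewer
def cloud(name):
    o=get_obs(); im,d=viewer.get_image(name); c=viewer.get_calibration(name)
    v,u=np.mgrid[:420,:560]
    P=np.stack([(u-c['cx'])/c['fx']*d,(v-c['cy'])/c['fy']*d,d],-1)
    if 'eye' in c: W=P@np.array(c['rotation']).T+np.array(c['eye'])
    else:
        H=np.array(c['hand_eye']); W=(P@H[:3,:3].T+H[:3,3])@R.from_quat(o['orientation']).as_matrix().T+o['tool_pos']
    W[d==0]=np.nan
    return im,d,W
E
python3 - <<'E'
from h import *
print(get_obs())
for n in('scene','top'):
    im,d,W=cloud(n); np.savez(n,im=im,W=W); c=viewer.get_calibration(n); print(c)
    cv2.imwrite(f'pics/{n}.png',im[...,::-1])
E
```

```text
{'t': 0.0, 'joints': array([ 9.55702781e-01,  1.81509934e-01,  1.60798486e+00,  1.68297170e-05,
        1.35383942e+00, -2.06303508e-01]), 'joint_vel': array([-8.81496899e-04,  1.85837272e-04, -4.83681860e-04, -7.65643519e-04,
        3.73954533e-05,  9.57432890e-04]), 'joint_efforts': array([-1.40074000e-03, -4.33893549e+01, -3.41836166e+01,  7.01354700e-02,
        3.89498763e-02, -1.78112618e-04]), 'tool_pos': array([0.22823773, 0.52719709, 0.24883882]), 'orientation': array([ 2.02976513e-01,  9.79183219e-01, -7.95083682e-04, -3.55189884e-04]), 'ft_force': array([-0.14230926, -0.88776697,  0.34254165]), 'wrist_torque': array([0.024874  , 0.03208004, 0.00828135]), 'grip_width': 0.08855088324798568}Traceback (most recent call last):
  File "<stdin>", line 4, in <module>
  File "h.py", line 8, in cloud
    if 'eye' in c: W=P@np.array(c['rotation']).T+np.array(c['eye'])
                     ~^~~~~~~~~~~~~~~~~~~~~~~~~~
ValueError: matmul: Input operand 1 has a mismatch in its core dimension 0, with gufunc signature (n?,k),(k,m?)->(n?,m?) (size 4 is different from 3)
```

```bash
sed -i "s/np.array(c\['rotation'\]).T/R.from_quat(c['rotation']).as_matrix().T/" h.py
python3 - <<'E'
from h import *
for n in('scene','top'):
    im,d,W=cloud(n); np.savez(n,im=im,W=W); c=viewer.get_calibration(n); print(c)
    cv2.imwrite(f'pics/{n}.png',im[...,::-1])
    z=W[...,2]; print(np.nanpercentile(z,[5,25,50,75,95]))
E
```

```text
{'fx': 470.23037088577854, 'fy': 470.23037088577854, 'cx': 275.65033348652486, 'cy': 218.21337751097633, 'eye': array([1.11763467, 0.35059811, 1.10929068]), 'rotation': array([ 0.4629906 ,  0.83286877, -0.26684773, -0.1440889 ])}
[-7.51365622e-01 -8.55237338e-02 -3.81141373e-06  8.93519186e-03
  2.08010358e-01]
{'fx': 474.0523051717602, 'fy': 474.0523051717602, 'cx': 277.501871145668, 'cy': 209.53431003039765, 'eye': array([3.15382379e-01, 2.97850823e-04, 1.40583633e+00]), 'rotation': array([ 0.71022846, -0.69927971,  0.06036643, -0.05421544])}
[-7.54884267e-01 -2.12392043e-01  2.80627061e-04  5.21518238e-03
  1.46411021e-01]
```

View pics/scene.png

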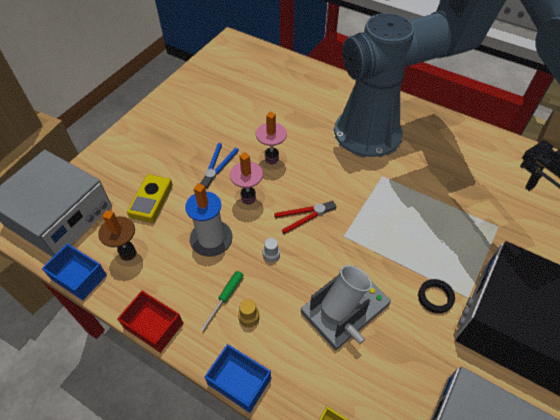

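View pics/top.png

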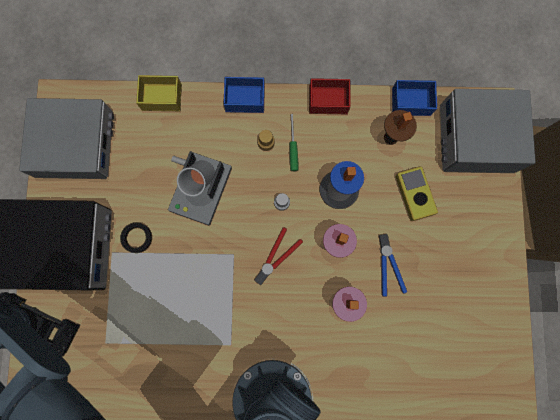

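```bash
cat > seg.py <<'E'
from h import *
np.set_printoptions(precision=4,suppress=True)
for n in('scene','top'):
    f=np.load(n+'.npz'); im,W=f['im'],f['W']; hsv=cv2.cvtColor(im,cv2.COLOR_RGB2HSV).astype(int); h,s,v=np.moveaxis(hsv,-1,0)
    z=W[...,2]
    print(n)
    blue=(h>100)&(h<125)&(s>140)&(z>.13)&(z<.18)
    P=W[blue]; print('blue',len(P)); 
    if len(P):
        m=np.median(P,0); P=P[np.linalg.norm(P-m,axis=1)<.06]; top=P[abs(P[:,2]-np.median(P[:,2]))<.004]
        (c,rad)=cv2.minEnclosingCircle(top[:,:2].astype(np.float32)); print('disc',c,rad,np.median(top[:,2]),len(top))
        near=np.linalg.norm(W[...,:2]-np.array(c),axis=-1)<.06
        org=near&(h>5)&(h<20)&(s>150)&(z>.165)
        O=W[org]; t=O[O[:,2]>np.percentile(O[:,2],90)-.004]
        print('orange',len(O),np.nanmax(O[:,2]),np.median(t,0),cv2.minAreaRect(t[:,:2].astype(np.float32)*1000))
        q=near&(z<.14)&(z>.02);print('pot pts',q.sum(),np.nanmedian(W[q],0))
    # all tall objects
    q=(z>.025)&(z<.3)&(W[...,0]>.2)&(W[...,0]<.85)&(abs(W[...,1])<.45)
    nl,lab,st,ce=cv2.connectedComponentsWithStats(q.astype(np.uint8))
    for i in range(1,nl):
        if st[i,4]>60:
            A=W[lab==i]; print(ce[i],st[i,4],A.min(0),A.max(0))
E
python3 seg.py
```

```text
scene
blue 657
disc (0.612383246421814, -0.1897938996553421) 0.04604003205895424 0.15753925725907858 599
orange 215 0.23421246180468236 [ 0.6136 -0.1899  0.2294] ((612.6392822265625, -191.1663360595703), (22.306259155273438, 21.844667434692383), 9.794337272644043)
pot pts 663 [ 0.635  -0.1647  0.0806]
[270.901  135.9535] 838 [ 0.2307 -0.2459  0.0255] [ 0.3222 -0.155   0.1985]
[245.9812 176.5887] 958 [ 0.3978 -0.2198  0.025 ] [ 0.4903 -0.1296  0.1982]
[149.0899 197.828 ] 1035 [ 0.5184 -0.4499  0.025 ] [ 0.6796 -0.3615  0.0469]
[204.9752 214.9371] 1575 [ 0.5678 -0.2379  0.025 ] [ 0.6579 -0.1439  0.2342]
[117.1373 233.6327] 1187 [ 0.7286 -0.395   0.0251] [ 0.8195 -0.3025  0.1985]
[270.5359 246.89  ] 209 [ 0.5508 -0.035   0.0253] [0.5864 0.001  0.0662]
[345.0806 305.0494] 3984 [0.4936 0.1363 0.025 ] [0.7127 0.3162 0.1755]
[247.6625 311.794 ] 403 [0.7307 0.0091 0.0253] [0.7785 0.0591 0.0757]
top
blue 747
disc (0.6107483506202698, -0.19449730217456818) 0.04529155418276787 0.15865419119128643 615
orange 112 0.23607456080356637 [ 0.6107 -0.1942  0.2303] ((611.3472290039062, -194.42910766601562), (20.383440017700195, 20.033946990966797), 12.588996887207031)
pot pts 182 [ 0.5801 -0.1743  0.0703]
[399.8166 125.2022] 905 [ 0.7276 -0.4324  0.0253] [ 0.85   -0.307   0.2011]
[265.49   139.2008] 249 [0.727  0.0036 0.0252] [0.7713 0.0546 0.078 ]
[293.6197 157.5775] 71 [ 0.6642 -0.0665  0.025 ] [ 0.7303 -0.0451  0.0351]
[198.2132 186.3918] 2861 [0.4947 0.1328 0.025 ] [0.7113 0.3118 0.1781]
[344.9784 179.6849] 1063 [ 0.5669 -0.2393  0.0253] [ 0.6575 -0.1494  0.2361]
[414.4961 191.1601] 1149 [ 0.5186 -0.45    0.0251] [ 0.6803 -0.3625  0.0499]
[281.6358 200.0927] 151 [ 0.5458 -0.0408  0.0251] [ 0.5846 -0.0022  0.0657]
[339.4442 240.2694] 887 [ 0.3982 -0.2245  0.1149] [ 0.4884 -0.134   0.2008]
[349.3206 303.6763] 939 [ 0.2295 -0.2492  0.1166] [ 0.3188 -0.1588  0.2008]
```

```bash
cat > sock.py <<'E'
from h import *
from scipy.optimize import least_squares
np.set_printoptions(precision=4,suppress=True)
def fit(W,im,n,psi0=None):
    """yaw psi of socket x axis, mouth centre; from a world cloud"""
    z=W[...,2]; q=(z>.02)&(z<.25)&(W[...,0]>.46)&(W[...,0]<.74)&(W[...,1]>.1)&(W[...,1]<.34)
    P=W[q]
    pl=P[abs(P[:,2]-.03)<.004]; rc=cv2.minAreaRect(pl[:,:2].astype(np.float32)*1000)
    print(n,'plinth',rc,len(pl))
    (w,hh),a=rc[1],rc[2]
    if psi0 is None:
        psi0=np.radians(a if w>hh else a+90); d=np.array([np.cos(psi0),np.sin(psi0)])
        if d@np.array(rc[0])<0: psi0+=np.pi
    T=P[(P[:,2]>.11)]  # above cheeks: tube only
    x0=np.append(T[T[:,2]>T[:,2].max()-.03].mean(0),psi0)
    def frame(x):
        e=np.array([np.cos(x[3]),np.sin(x[3]),0]); a=-.5*e+np.array([0,0,np.sqrt(.75)]); b=np.array([-e[1],e[0],0]); c=np.cross(a,b)
        return a,b,c
    def loc(x,Q):
        a,b,c=frame(x); D=Q-x[:3]; return D@a,np.hypot(D@b,D@c)
    def res(x):
        s,rr=loc(x,T)
        ri=np.where(s>-.02,.036+.25*s,.031); ri=np.clip(ri,.031,.036)
        ro=np.where(s>-.02,.041,.036)  # approx
        # distance to surfaces of ring solid
        e1=np.hypot(np.clip(s,0,None)+0*rr,rr-ro); e1=np.where(s<=0,abs(rr-ro),e1)
        e2=np.where(s<=0,abs(rr-ri),np.hypot(s,rr-ri))
        e3=np.where((rr>.036)&(rr<.041),abs(s),1.)
        return np.minimum(np.minimum(np.minimum(e1,e2),e3),.006)
    best=None
    for dx in (-.015,0,.015):
      for dy in (-.015,0,.015):
        s=least_squares(res,x0+[dx,dy,0,0],loss='soft_l1',f_scale=.002)
        if best is None or s.cost<best.cost: best=s
    x=best.x; s,rr=loc(x,P); 
    print(n,'mouth',x[:3],'yaw',x[3],'plinth yaw',psi0,'rms',np.sqrt(np.mean(res(x)**2)),len(T))
    k=(rr<.026)&(s>-.12)&(s<-.06); print('plate s',np.percentile(s[k],[10,50,90]) if k.sum() else None,k.sum())
    k=(abs(rr-.0385)<.0015)&(abs(s)<.01); print('rim s',np.median(s[k]),k.sum())
    return x
if __name__=='__main__':
    print(viewer.get_calibration('wrist'))
    for n in('scene','top'):
        f=np.load(n+'.npz'); fit(f['W'],f['im'],n)
    # pot wall and base disc
    for n in('scene','top'):
        f=np.load(n+'.npz'); W=f['W']; D=np.linalg.norm(W[...,:2]-[.611,-.192],axis=-1)
        P=W[(D<.06)&(W[...,2]>.03)&(W[...,2]<.135)]
        if len(P)>20:
            s=least_squares(lambda c:np.hypot(*(P[:,:2]-c).T)-.037,[.612,-.192],loss='soft_l1',f_scale=.002); print(n,'pot',s.x,np.median(abs(s.fun)),len(P))
E
python3 sock.py
```

```text
{'fx': 306.1076715087311, 'fy': 306.1076715087311, 'cx': 283.58776539234066, 'cy': 213.31936208651157, 'hand_eye': array([[ 0.0003, -0.9555, -0.295 ,  0.0767],
       [ 1.    ,  0.0005, -0.0006, -0.0005],
       [ 0.0007, -0.295 ,  0.9555, -0.1361],
       [ 0.    ,  0.    ,  0.    ,  1.    ]])}
scene plinth ((603.3721923828125, 226.7849578857422), (129.94110107421875, 191.1756591796875), 71.37332916259766) 1356
scene mouth [0.5951 0.2282 0.1553] yaw 5.906997008429218 plinth yaw 5.9580885723817065 rms 0.0017416929101206143 1185
plate s [-0.0717 -0.0717 -0.0717] 1
rim s -0.0018562568612598483 126
top plinth ((603.7288208007812, 222.2001190185547), (130.73439025878906, 189.98968505859375), 71.2559814453125) 1221
top mouth [0.5914 0.2274 0.1554] yaw 5.940680536236126 plinth yaw 5.95604046834538 rms 0.0013465211890498435 545
plate s [-0.0898 -0.0867 -0.0836] 100
rim s -0.002315820556995652 87
scene pot [ 0.6097 -0.1916] 0.000682861264549927 606
top pot [ 0.6108 -0.1948] 0.0004135332601721241 166
```

```bash
cat >> h.py <<'E'
def quat(zdir,xdir):
    z=np.array(zdir,float); z/=np.linalg.norm(z); x=np.array(xdir,float); x-=z*(x@z); x/=np.linalg.norm(x)
    return R.from_matrix(np.stack([x,np.cross(z,x),z],1)).as_quat()
def bore_axis(psi): return np.array([-.5*np.cos(psi),-.5*np.sin(psi),np.sqrt(.75)])
E
python3 - <<'E'
from h import *
from sock import fit
np.set_printoptions(precision=3,suppress=True)
a=bore_axis(-.326); m=np.array([.593,.226,.155])
for k in range(4):
    x=R.from_rotvec(a*k*np.pi/2).apply([-1,.3,0])
    print(k,[planner.solve_ik(m+a*s,quat(-a,x)) for s in(.17,.06,.125)])
    yw=np.radians(11+90*k); print('pot',[planner.solve_ik([.6115,-.193,zz],quat([0,0,-1],[np.cos(yw),np.sin(yw),0])) for zz in(.182,.38)])
r.movel([.2282,.527,.38],vel=.3)
x=np.array([-1,.3,0])
r.movep(m+a*.17,quat(-a,x)); r.sleep(.3)
im,d,W=cloud('wrist'); np.savez('w1',im=im,W=W); cv2.imwrite('pics/w1.png',im[...,::-1]); fit(W,im,'wrist'); fit(W,im,'wrist fixed',-.326); print(get_obs()['t'])
E
```

```text
0 [array([ 0.434, -0.054,  1.83 , -0.419,  1.011, -0.69 ]), array([ 0.358,  0.127,  1.848, -0.456,  0.8  , -0.667]), array([ 0.401,  0.014,  1.845, -0.43 ,  0.922, -0.683])]
pot [array([-0.49 ,  0.387,  1.49 , -0.   ,  1.265,  0.888]), array([-0.49 ,  0.258,  1.257, -0.   ,  1.627,  0.888])]
1 [array([ 0.434, -0.054,  1.83 , -0.419,  1.011, -2.261]), array([ 0.358,  0.127,  1.848, -0.456,  0.8  , -2.237]), array([ 0.401,  0.014,  1.845, -0.43 ,  0.922, -2.254])]
pot [array([-0.49 ,  0.387,  1.49 , -0.   ,  1.265, -0.682]), array([-0.49 ,  0.258,  1.257, -0.   ,  1.627, -0.682])]
2 [array([ 0.434, -0.054,  1.83 , -0.419,  1.011,  2.452]), array([ 0.358,  0.127,  1.848, -0.456,  0.8  ,  2.475]), array([ 0.401,  0.014,  1.845, -0.43 ,  0.922,  2.458])]
pot [array([-0.49 ,  0.387,  1.49 , -0.   ,  1.265, -2.253]), array([-0.49 ,  0.258,  1.257, -0.   ,  1.627, -2.253])]
3 [array([ 0.434, -0.054,  1.83 , -0.419,  1.011,  0.881]), array([ 0.358,  0.127,  1.848, -0.456,  0.8  ,  0.904]), array([ 0.401,  0.014,  1.845, -0.43 ,  0.922,  0.887])]
pot [array([-0.49 ,  0.387,  1.49 , -0.   ,  1.265,  2.459]), array([-0.49 ,  0.258,  1.257, -0.   ,  1.627,  2.459])]
wrist plinth ((601.8367919921875, 224.694091796875), (130.1097412109375, 189.15655517578125), 71.2993392944336) 9177
wrist mouth [0.591 0.228 0.155] yaw 5.955440522034906 plinth yaw 5.956797205569126 rms 0.0004770670195076856 2973
plate s [-0.086 -0.085 -0.084] 1181
rim s -7.496854652863544e-05 669
wrist fixed plinth ((601.8367919921875, 224.694091796875), (130.1097412109375, 189.15655517578125), 71.2993392944336) 9177
wrist fixed mouth [0.591 0.228 0.155] yaw -0.3277447865005072 plinth yaw -0.326 rms 0.0004770670195263269 2973
plate s [-0.086 -0.085 -0.084] 1181
rim s -7.496852660483392e-05 669
2.5667
```

View pics/w1.png

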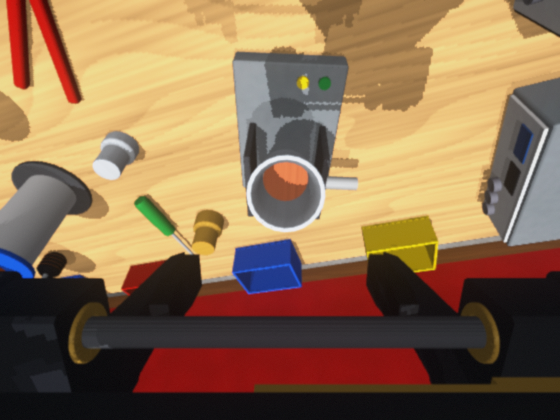

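```bash
python3 - <<'E'
from h import *
np.set_printoptions(precision=4,suppress=True)
yw=np.radians(101)
q=quat([0,0,-1],[np.cos(yw),np.sin(yw),0])
r.movep([.611,-.193,.36],q); r.sleep(.3)
im,d,W=cloud('wrist'); np.savez('w2',im=im,W=W); cv2.imwrite('pics/w2.png',im[...,::-1])
np.savez('top',**np.load('top.npz'))
print(get_obs()['t'],get_obs()['tool_pos'],get_obs()['ft_force'])
from scipy.optimize import least_squares
h,s,v=np.moveaxis(cv2.cvtColor(im,cv2.COLOR_RGB2HSV).astype(int),-1,0); z=W[...,2]
D=np.linalg.norm(W[...,:2]-[.611,-.193],axis=-1)
t=W[(D<.06)&(h>100)&(h<125)&(s>140)&(abs(z-.158)<.004)]; print('disc',cv2.minEnclosingCircle(t[:,:2].astype(np.float32)),t[:,2].mean(),len(t))
# plane tilt
A=np.c_[t[:,:2]-t[:,:2].mean(0),np.ones(len(t))]; print('plane',np.linalg.lstsq(A,t[:,2],rcond=None)[0])
O=W[(D<.04)&(abs(z-.23)<.004)]; print('handle top',cv2.minAreaRect(O[:,:2].astype(np.float32)*1000),O[:,2].mean(),len(O))
P=W[(D<.06)&(z>.03)&(z<.14)]
f=least_squares(lambda c:np.hypot(*(P[:,:2]-c).T)-.037,[.612,-.192],loss='soft_l1',f_scale=.001); print('pot',f.x,np.median(abs(f.fun)),len(P))
E
```

```text
4.6083 [ 0.6111 -0.1923  0.3601] [-0.0256  0.6539  0.3132]
disc ((0.6112282276153564, -0.19252441823482513), 0.04506488889455795) 0.15912476061327951 3949
plane [ 0.0003 -0.0016  0.1591]
handle top ((611.4955444335938, -193.49569702148438), (21.82937240600586, 22.17274284362793), 3.6406571865081787) 0.230686706257354 552
pot [ 0.6098 -0.1935] 9.105806470325467e-05 45
```

View pics/w2.png

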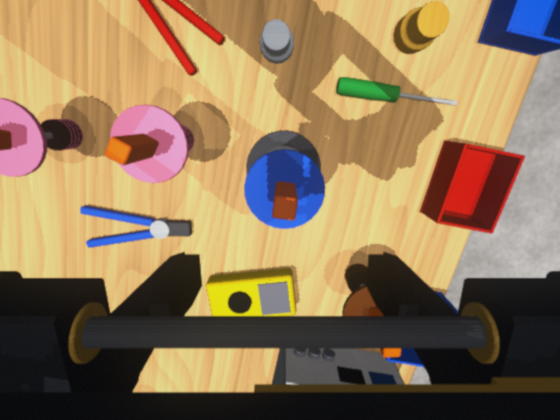

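```bash
python3 - <<'E'
from h import *
np.set_printoptions(precision=4,suppress=True)
for n in('w2','scene'):
    W=np.load(n+'.npz')['W']; z=W[...,2]
    D=np.linalg.norm(W[...,:2]-[.611,-.193],axis=-1)
    S=W[(D<.03)&(z>.172)&(z<.222)]; u,s,v=np.linalg.svd(S-S.mean(0),full_matrices=False); nn=v[2]; print(n,len(S),s,nn,np.degrees(np.arctan2(nn[1],nn[0])))
yw=np.radians(97)
q=quat([0,0,-1],[np.cos(yw),np.sin(yw),0])
r.movel([.6113,-.193,.184],q,vel=.12)
o0=get_obs(); r.gripper_to(.0,effort=45); r.sleep(.2); o=get_obs()
print(o0['tool_pos'],o['tool_pos'],o['grip_width'],o0['ft_force'],o['ft_force'],o['t'])
r.movel([.6113,-.193,.37],vel=.12); r.sleep(.2); o=get_obs(); print(o['tool_pos'],o['ft_force'],o['wrist_torque'],o['grip_width'],o['t'])
im,d,W=cloud('wrist'); cv2.imwrite('pics/w3.png',im[...,::-1]); np.savez('w3',im=im,W=W)
im,d,W=cloud('scene'); cv2.imwrite('pics/s3.png',im[...,::-1]); np.savez('s3',im=im,W=W)
E
```

```text
w2 229 [0.2166 0.0932 0.0083] [ 0.0786 -0.9969  0.0018] -85.49068820783458
scene 144 [0.1683 0.0981 0.0505] [0.6732 0.7393 0.0177] 47.67788667721363
[ 0.6118 -0.1932  0.185 ] [ 0.6114 -0.193   0.184 ] 0.021781673270539127 [ 0.3728 -0.1784 -0.3402] [0.1701 0.2497 0.0369] 7.4333
[ 0.6112 -0.1929  0.3695] [-0.3018 -0.4756 -1.5258] [-0.0758  0.0483  0.0119] 0.021981938048543228 9.3333
```

View pics/s3.png

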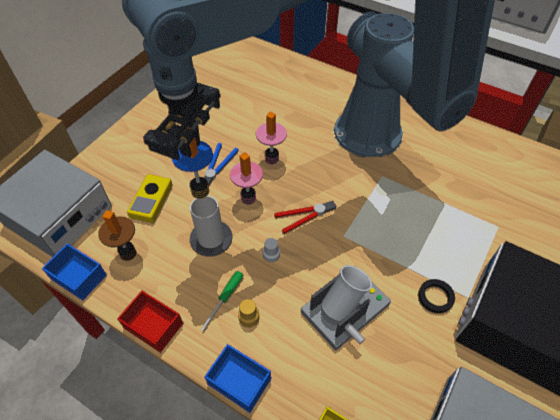

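```bash
python3 - <<'E'
from h import *
from scipy.optimize import least_squares
np.set_printoptions(precision=4,suppress=True)
def circ(P,rad,c0): 
    f=least_squares(lambda c:np.hypot(*(P[:,:2]-c).T)-rad,c0,loss='soft_l1',f_scale=.001); return f.x,np.median(abs(f.fun)),len(P)
for n in('s3','w3'):
    f=np.load(n+'.npz'); W=f['W']; z=W[...,2]; D=np.linalg.norm(W[...,:2]-[.611,-.193],axis=-1)
    hd=W[(D<.05)&(z>.16)&(z<.29)]
    if len(hd): print(n,'below disc z',np.percentile(hd[:,2],[0,1,5,50]),len(hd)); b=hd[hd[:,2]<hd[:,2].min()+.04]; print('head',circ(b,.022,[.611,-.193]))
    dk=W[(D<.07)&(z>.31)&(z<.36)]; dk=dk[np.hypot(*(dk[:,:2]-[.611,-.193]).T)>.02]
    if len(dk)>20:
        t=dk[abs(dk[:,2]-.344)<.006]; print('disc z',np.percentile(t[:,2],[5,50,95]),cv2.minEnclosingCircle(t[:,:2].astype(np.float32)),len(t))
        A=np.c_[t[:,:2]-[.611,-.193],np.ones(len(t))]; print('plane',np.linalg.lstsq(A,t[:,2],rcond=None)[0])
    rim=W[(D<.05)&(abs(z-.15)<.0025)]; print('rim',len(rim)); 
    if len(rim)>10: print(circ(rim,.035,[.61,-.193]))
    w=W[(D<.05)&(z>.03)&(z<.14)]; 
    if len(w)>30: print('wall',circ(w,.037,[.61,-.193]))
E
```

```text
s3 below disc z [0.2094 0.2111 0.2138 0.244 ] 380
head (array([ 0.6102, -0.1927]), np.float64(0.0013872367518975338), 286)
disc z [0.3401 0.3432 0.3455] ((0.6118713021278381, -0.1886637806892395), 0.047006819397211075) 585
plane [-0.0116 -0.0012  0.3431]
rim 75
(array([ 0.6108, -0.19  ]), np.float64(0.0011216965954416458), 75)
wall (array([ 0.6107, -0.1905]), np.float64(0.001724100120995789), 1017)
disc z [0.3434 0.3446 0.3456] ((0.6105511784553528, -0.19223476946353912), 0.04581533372402191) 9034
plane [-0.0007 -0.0083  0.3447]
rim 303
(array([ 0.6098, -0.1932]), np.float64(0.000986681769471566), 303)
wall (array([ 0.6099, -0.1935]), np.float64(0.0001512811637461517), 419)
```

```bash
cat > scr.py <<'E'
from h import *
np.set_printoptions(precision=3,suppress=True)
m=np.array([.591,.228,.155]); a=bore_axis(-.3277); q=quat(-a,[-1,.3,0]); O=.033
pl=m-.085*a
def tcp(s): return pl+a*(s+O)        # s: brush origin above plate
def st(tag,f0=np.zeros(3)):
    o=get_obs(); d=o['tool_pos']-pl; f=o['ft_force']-f0
    print(tag,'t %.2f s %.4f off %.4f Fax %.2f Flat %.2f grip %.4f'%(o['t'],d@a-O,np.linalg.norm(d-a*(d@a)),f@a,np.linalg.norm(f-a*(f@a)),o['grip_width']))
    return o,f@a
E
python3 - <<'E'
from scr import *
for s in(.32,.25,.12): print(planner.solve_ik(tcp(s),q))
r.movep(tcp(.31),q); r.sleep(.2); st('above')
print('hit',r.movel(tcp(.20),vel=.08,max_force=8)); r.sleep(.2); st('in mouth')
im,d,W=cloud('scene'); cv2.imwrite('pics/s4.png',cv2.resize(im[180:380,260:460,::-1],(600,600)))
E
```

```text
[ 0.519 -0.17   1.765 -0.412  1.211 -0.685]
[ 0.462 -0.092  1.816 -0.417  1.07  -0.686]
[ 0.369  0.112  1.849 -0.455  0.817 -0.663]
above t 11.41 s 0.3095 off 0.0008 Fax -0.83 Flat 0.26 grip 0.0221
hit False
in mouth t 13.13 s 0.2004 off 0.0002 Fax -0.98 Flat 1.04 grip 0.0221
```

View pics/s4.png

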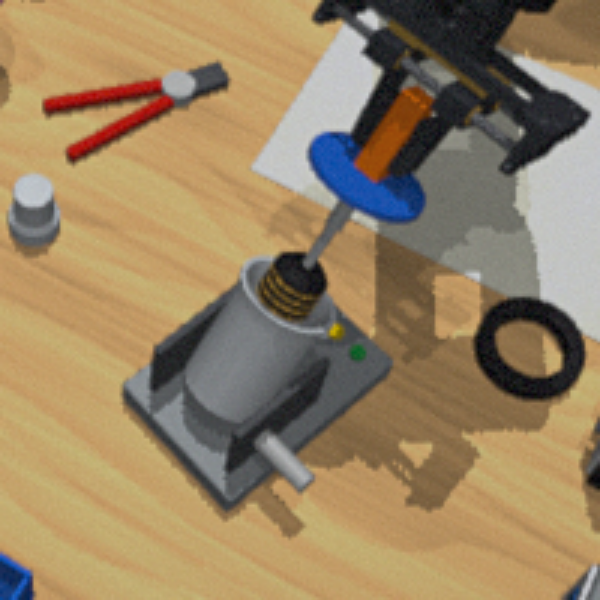

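The bristle head is entering the mouth roughly centred (crop px 293,285), with the disc and handle in line with the bore. Next is the first stroke, stopping on force.

```bash
python3 - <<'E'
from scr import *
r.movel(tcp(.175),vel=.08,max_force=8); r.sleep(.2)
o,_=st('top'); f0=o['ft_force']
print(r.movel(tcp(.145),vel=.05,max_force=5)); 
print(r.movel(tcp(.110),vel=.015,max_force=5)); r.sleep(.15); o,F=st('press',f0); r.sleep(.15); st('press',f0)
E
```

```text
top t 13.84 s 0.1753 off 0.0003 Fax -1.02 Flat 0.58 grip 0.0221
False
True
press t 15.89 s 0.1308 off 0.0003 Fax 5.16 Flat 1.86 grip 0.0217
press t 16.04 s 0.1306 off 0.0004 Fax 6.45 Flat 1.19 grip 0.0219
```

```bash
python3 - <<'E'
from scr import *
f0=-1.02*a
for s in(.1300,.1293): 
    r.movel(tcp(s),vel=.01,max_force=6); r.sleep(.2); o,F=st('deeper',f0)
    if F>8.5: break
r.sleep(.1)
r.movel(tcp(.176),vel=.08); r.sleep(.2); st('up',f0)
E
```

```text
deeper t 16.50 s 0.1302 off 0.0001 Fax 6.97 Flat 0.81 grip 0.0220
deeper t 16.95 s 0.1297 off 0.0002 Fax 8.90 Flat 0.89 grip 0.0219
up t 17.98 s 0.1754 off 0.0005 Fax 0.20 Flat 0.36 grip 0.0215
```

```bash
python3 - <<'E'
from scr import *
for k in(2,3):
    o,_=st('top'); f0=o['ft_force']
    r.movel(tcp(.140),vel=.06,max_force=8)
    print(r.movel(tcp(.1291),vel=.015,max_force=9)); r.sleep(.3); o,F=st('press',f0)
    if F<6: r.movel(tcp(.1283),vel=.01,max_force=6); r.sleep(.3); st('press+',f0)
    r.movel(tcp(.177),vel=.08); r.sleep(.25); st('up',f0)
r.movel(tcp(.31),vel=.12); st('out')
yw=np.radians(97)
r.movep([.6100,-.193,.37],quat([0,0,-1],[np.cos(yw),np.sin(yw),0])); r.sleep(.3)
o=get_obs(); print(o['tool_pos'],o['ft_force'],o['t'])
im,d,W=cloud('wrist'); cv2.imwrite('pics/w5.png',im[...,::-1])
z=W[...,2]; D=np.linalg.norm(W[...,:2]-[.611,-.193],axis=-1)
t=W[(D<.06)&(abs(z-.344)<.006)]; print('disc',cv2.minEnclosingCircle(t[:,:2].astype(np.float32)),np.median(t[:,2]),len(t))
t=t[np.hypot(*(t[:,:2]-[.61,-.193]).T)>.02]; A=np.c_[t[:,:2]-[.611,-.193],np.ones(len(t))]; print('plane',np.linalg.lstsq(A,t[:,2],rcond=None)[0])
E
```

```text
top t 17.98 s 0.1754 off 0.0005 Fax -0.82 Flat 0.36 grip 0.0215
False
press t 19.91 s 0.1297 off 0.0005 Fax 7.32 Flat 2.94 grip 0.0221
up t 20.91 s 0.1765 off 0.0004 Fax 0.16 Flat 0.69 grip 0.0217
top t 20.91 s 0.1765 off 0.0004 Fax -0.65 Flat 0.34 grip 0.0217
False
press t 22.85 s 0.1298 off 0.0005 Fax 8.39 Flat 2.02 grip 0.0217
up t 23.85 s 0.1765 off 0.0004 Fax -0.57 Flat 0.87 grip 0.0216
out t 25.11 s 0.3091 off 0.0006 Fax -0.47 Flat 0.14 grip 0.0216
[ 0.61  -0.192  0.37 ] [ 0.018  0.12  -1.595] 27.175
disc ((0.6096072196960449, -0.19259174168109894), 0.04605564847588539) 0.3453536353885045 10226
plane [ 0.001 -0.009  0.345]
```

```bash
python3 - <<'E'
from h import *
np.set_printoptions(precision=4,suppress=True)
p=[.6102,-.1938]
print(r.movel(p+[.192],vel=.12,max_force=8)); 
print(r.movel(p+[.178],vel=.015,max_force=3)); r.sleep(.2); o=get_obs(); print(o['tool_pos'],o['ft_force'],o['t'])
r.gripper_to(.088); r.sleep(.3); o=get_obs(); print(o['grip_width'],o['t'],o['ft_force'])
r.movel(p+[.36],vel=.12); r.sleep(.4)
im,d,W=cloud('wrist'); cv2.imwrite('pics/w6.png',im[...,::-1]); z=W[...,2]; D=np.linalg.norm(W[...,:2]-[.61,-.193],axis=-1)
h,s,v=np.moveaxis(cv2.cvtColor(im,cv2.COLOR_RGB2HSV).astype(int),-1,0)
t=W[(D<.06)&(h>100)&(h<125)&(s>140)&(abs(z-.158)<.008)]; print('disc',cv2.minEnclosingCircle(t[:,:2].astype(np.float32)),t[:,2].mean(),len(t))
A=np.c_[t[:,:2]-[.61,-.193],np.ones(len(t))]; print('plane',np.linalg.lstsq(A,t[:,2],rcond=None)[0],get_obs()['t'])
cv2.imwrite('pics/s6.png',viewer.get_image('scene')[0][...,::-1])
E
```

```text
False
True
[ 0.6102 -0.1938  0.184 ] [0.1121 0.2705 5.0017] 29.6583
0.0879716106948492 31.0167 [-0.5015  0.0658 -0.7468]
disc ((0.6094808578491211, -0.193751260638237), 0.045273710042238235) 0.15917555985218804 3968
plane [-0.001  -0.002   0.1592] 33.0917
```

View pics/s6.png

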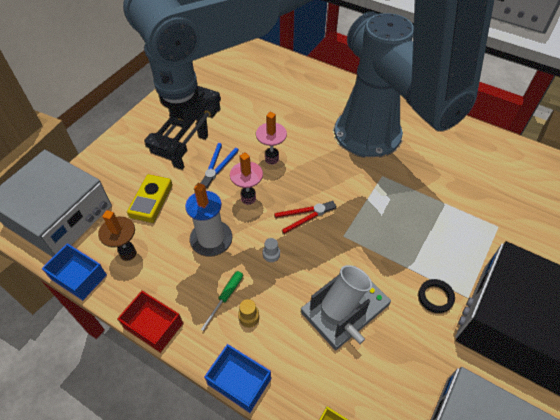

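The brush hangs in its pot, with the disc at about (203,205). The gripper is clear and the bystanders look unchanged. Handing in.

```bash
python3 -c "
from h import *
r.job_done(); print(get_obs()['t'])"
```

```text
the job is handed in; nothing more can be done
the job is handed in; nothing more can be done
```

The brush scrubbed the socket three times and is back in its pot. I handed the job in at about 33 s of the 64 s allowed; no verdict is reported.

- **Strokes:** By the wrist sensor, the three presses peaked at about 8.9, 7.3 and 8.4 N, inside the 4–12 N light-scrub range. After each one I drew the brush up until its disc was about 176 mm above the plate, where the force returned to about zero.
- **Return to pot:** The last wrist picture puts the disc's underside at about 151 mm, within 1 mm of the pot's axis and about 0.002 rad off level. The gripper is open and about 0.18 m above where it let go. In the last scene picture the other things on the bench look unmoved; I judged that by eye.
- **Checks that disagreed:**
  - The fixed cameras differed from each other and from the wrist camera by up to 4 mm in y, so I worked from the wrist camera.
  - The first handle-yaw estimates ranged from 4 to 13 degrees, and I gripped at 7.
  - The plate met the bristles about 5 mm earlier than the camera's brush length suggested. Pushing deeper raised the force by roughly the plate's spring rate, so I took it to be the plate.

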